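Change the bench over to its other supply feed

TASK

Change the bench supply over to its other feed: move the T-handled lever on top of the grey box from the left to its upright centre (off) position and leave it there, off, for at least two seconds. While it is off, take the marker and use its end to press in the upper half of the one wide rocker on the front until that rocker has tipped fully over, without the gripper itself touching that rocker or its frame, and without tipping the narrow ones. Then move the lever on, fully over to the right, leave the marker lying on the bench, and do not disturb the things standing about.

Things in the scene. Friction and masses are not known exactly. Their poses are not given: they have to be found in the camera images.
- changeover_box: grey changeover box fixed to the bench, 152 mm deep (x) x 214 mm wide (y), flat top at z 80 mm (a thin steel plate on it to 84 mm). Origin: centre of the housing's footprint, on the bench top. Its x axis points away from the robot (within 0.25 rad), y to the left, z up; the bottom edge of its front lies at x = -86 mm (a 14 mm high plinth), above that the front panel leans back 15 degrees (x = -72 mm at its foot to about -55 mm at the top). Its ends are at y = +-107 mm.
- lever (a joint): T-handled changeover lever on top of the box, angle in rad: 0 upright = off, negative leans to the box's left (+y), positive to its right (-y); end stops at -0.6 and +0.6. It starts within 0.1 rad of the left stop. Pivot line: parallel to the box's x axis, at box x = 10 mm, y = 0, z = 80 mm. Stays where it is left (friction); about 3.5 N sideways at the bar moves it. There is no detent at the centre.
- lever_bar (a point): centre of the lever's crossbar: a black bar 20 mm thick and 68 mm long over all, parallel to the box's x axis, 94 mm from the pivot, on a 12 mm round steel stem. At upright it is 174 mm above the bench.
- wide_rocker (a joint): the wide rocker (black paddle 30 mm wide, 46 mm tall), angle in rad: -0.28 = upper half standing out (start, within 0.03), +0.28 = upper half pressed fully in. Pivot level across the panel at its middle, 47 mm above the bench. Stays where it is left; about 3 to 5 N on its upper half tips it, the pressed point travels about 8 mm.
- wide_rocker_press (a point): point on the face of the wide rocker, middle of its upper half, 14 mm above its pivot line; about 59 mm above the bench. Pressing here along the box's +x axis tips the rocker. Moves with the rocker.
- wide_unit: grey 44 x 56 mm frame, 6 mm proud of the panel, that holds the wide rocker, in one of four places 48 mm apart along the front panel. Origin: middle of the rocker's pivot line; same axes as the box.
- rocker_a (a joint): one of three narrow rockers (black paddle 14 mm wide, 46 mm tall, in a frame like the wide one's) in the other places of the row; same angles; to be left as it is, upper half standing out
- rocker_b (a joint): second narrow rocker, likewise left alone
- rocker_c (a joint): third narrow rocker, likewise left alone
- marker_mid (a point): centre of the black marker pen, 11 to 12 mm thick, 128 mm long along its own y axis, lying on the bench to the right of the box, roughly crosswise to the robot (within 0.4 rad; its centre 5.5 mm up). Either end will do. Own z is up. A low sorting tray fills the bench beyond about y = -0.37 m.
- pill_bottle_mid (a point): bystander: small white pill bottle, 38 mm diameter, 68 mm tall, loose on the bench; this point is half-way up. Left of it and of the box (beyond about y = +0.2 m) the bench carries fixed stacks of cartons, taller farther left: pass them on the robot's side
- tape: bystander: roll of tape lying flat, 53 mm diameter, 18 mm high, loose on the bench; origin at its underside
- vial: bystander: white round vial, 39 mm diameter, 62 mm tall, loose, beside and behind the box; origin at its underside. Fixed packs and jars up to 160 mm tall stand along the wall behind it

How it is judged:
By the outcome, as a careful person would: the job done as asked, in the order asked, and still so for the second after the job is handed in, with the robot touching nothing.
It also fails if it takes over 72 s, if anything falls off the work surface, if the arm or the gripper's body presses on something with over 40 N, if the wrist force passes 120 N, or if a joint passes its speed limit or range.

ROBOT

A 7-joint arm with a two-finger parallel gripper is mounted at the origin on a cart in front of the work surface, level with it; the furniture and walls round the work are solid. World frame = base frame: x ahead of the robot, y to its left, z up, the work surface at z = 0. Lengths are in m, angles in degrees, forces in N, time in s.
With the tool pointing down it reaches from about 0.4 to 0.85 m from the base axis. Payload 4.5 kg.
Tool frame: the origin (TCP) lies midway between the tips of the shut fingers; the grasp point (between the pads) lies 19 mm behind it; x points along the fingers, y is the direction in which the jaws open and shut, and the axes are right-handed (so a half turn about x gives the same grasp; the last joint's range is limited). The gripper opens to 85 mm and grips with 20 to 120 N. Pads are 22 mm wide; open, the fingers measure 114 mm over their backs; the gripper's body (76 mm by 85 mm) begins 54 mm behind the grasp point. The pads swing forward as they close: fully open they stand 13 mm farther back than shut.
Start: joints at [-65.844, 39.483, -11.15, 89.685, 9.013, 51.709, -12.324], TCP at [0.236, 0.579, 0.231] pointing down, gripper open.
Joint ranges: [-172.22, 172.22], [-26.19, 119.32], [-84.43, 86.54], [7.71, 146.69], [-57.33, 237.33], [2.42, 119.75], [-152.13, 152.13]. Speed limits (degrees/s): [147.25, 147.25, 180, 180, 180, 180, 180].

INTERFACE

Orientations are given as a 3x3 rotation matrix whose columns are the frame's x, y, z axes.
In Python, from cell import env, snapshot, ticket gives the robot as it stands. The module is installed in compiled form; this text tells all that it offers.
- The arm moves only by the tool drive_tool, never from a script. Its argument "rows" is a list of rows, each a list of 3 entries, a list of its own where there are three numbers: the shift along the tool's x, y, z in units of 500 mm (1.0 is 500 mm), then the turn, a rotation vector about the tool's x, y, z in units of 360 degrees (1.0 is 360 degrees), then the opening, from 0 (shut) to 1 (fully open). A call has 1 to 20 rows; each row is the pose to reach, as a shift and turn from the pose commanded when the call began, along the tool's axes at that moment, turning the shorter way round; what a row does not reach only later rows make up. A row lasts 1/8 s, in which the tool goes at most 62.5 mm and 10.7 degrees, less where a joint would pass 70% of its speed; a pose out of reach is approached as far as the arm can. A call with a number of a shift or a turn outside -1 to 1 is refused whole. A call with a gripper value outside its range is refused whole. The fingers move at their own pace and stop on an object; "newtons" is the grip in N (left out, the last holds). Time passes only in rows, so rows that repeat a pose let the fingers close. It gives the time, the measured TCP pose, the force and the opening at its end, in the units of the state.
- env.state(): the state, without advancing time (a new reading comes with each control period).
- snapshot(name): name is "scene" or "top"; returns a dict with "color" (480x640x3 uint8, red, green, blue), "intrinsics" (3x3 intrinsics, pixels), "dist" ([k1, k2, p1, p2, k3] as OpenCV has them; the pictures are not rectified), "pose" (4x4, takes a point from camera to world coordinates). Camera axes: x right, y down, z forward; pixel columns grow to the right and rows downward; lengths in m; the calibration is good to about 2 mm. A picture is of the moment at which its call begins. There is no depth.
- ticket.job_done(): hands the job in, once; it reports no verdict.
The state is a dict: "time_s": time; "joint_pos": joint angles; "qvel": joint speeds; "joint_efforts": joint torques, N m; "position": TCP position; "tool_rot": TCP orientation; "force": force on the tool from outside, world axes, zero at the start; "torque": the same for the moment, N m; "opening": finger opening in m.
Only numpy, scipy, OpenCV 4.12 (cv2) and the standard library are available. Lean on these libraries where they do the work, as an engineer would, in place of code of your own. Each camera call takes 0.05 s, during which the arm holds its last target. There are 200 camera calls.

## Working session

There is one attempt and no reset: what is moved stays moved. The work goes in short steps, Python scripts to look and compute and a tool call to move; the robot and the scene stay as the last step left them, time stands still between calls to the robot, and variables do not carry over. Pictures are saved under pics/ and viewed, about 8 in all and at most 12, crops included, and the job is handed in when it is done.

Besides the shell and the picture viewer there is one more tool, called after "Emit:" as name(argument=value, ...), one argument or row to a line, values as JSON. drive_tool: Moves the arm, as the interface text tells. Its arguments: {"type":"object","properties":{"rows":{"type":"array","items":{"type":"array"}},"newtons":{"type":"number"}},"required":["rows"]}

```bash
mkdir -p pics
python3 - <<'E'
from cell import env, snapshot
import cv2,numpy as np,pickle
s=env.state(); print({k:np.round(v,3).tolist() for k,v in s.items()})
for n in("scene","top"):
    d=snapshot(n); cv2.imwrite(f"pics/{n}0.png",d["color"][:,:,::-1]); pickle.dump(d,open(f"{n}0.pkl","wb"))
    print(n,np.round(d["intrinsics"],1).tolist(),d["dist"],np.round(d["pose"],3).tolist())
E
```

```text
{'time_s': 0.0, 'joint_pos': [-65.845, 39.535, -11.143, 89.748, 9.013, 51.709, -12.326], 'qvel': [-0.02, 0.002, -0.009, -0.0, -0.105, 0.033, -0.018], 'joint_efforts': [0.0, -53.962, -1.266, -15.854, 0.009, 0.01, -0.0], 'position': [0.236, 0.578, 0.23], 'tool_rot': [[-0.001, 0.378, 0.926], [-0.002, 0.926, -0.378], [-1.0, -0.002, 0.0]], 'force': [-0.566, 0.428, -0.368], 'torque': [0.017, -0.028, -0.001], 'opening': 0.085}
scene [[497.1, 0.0, 320.4], [0.0, 497.1, 242.8], [0.0, 0.0, 1.0]] [-0.01960935  0.          0.          0.          0.        ] [[0.634, -0.477, 0.608, -0.062], [-0.773, -0.377, 0.51, -0.551], [-0.014, -0.794, -0.608, 0.771], [0.0, 0.0, 0.0, 1.0]]
top [[508.4, 0.0, 317.4], [0.0, 508.4, 241.8], [0.0, 0.0, 1.0]] [0.01955637 0.         0.         0.         0.        ] [[-0.028, -0.989, 0.147, 0.44], [-1.0, 0.029, 0.009, -0.016], [-0.013, -0.147, -0.989, 1.023], [0.0, 0.0, 0.0, 1.0]]
```

View pics/scene0.png

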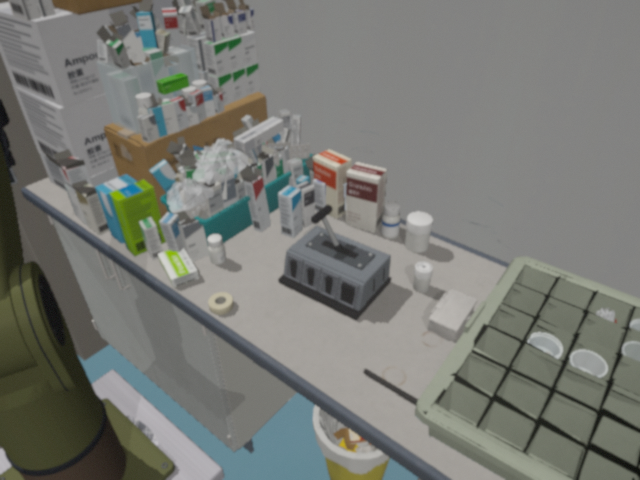

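View pics/top0.png

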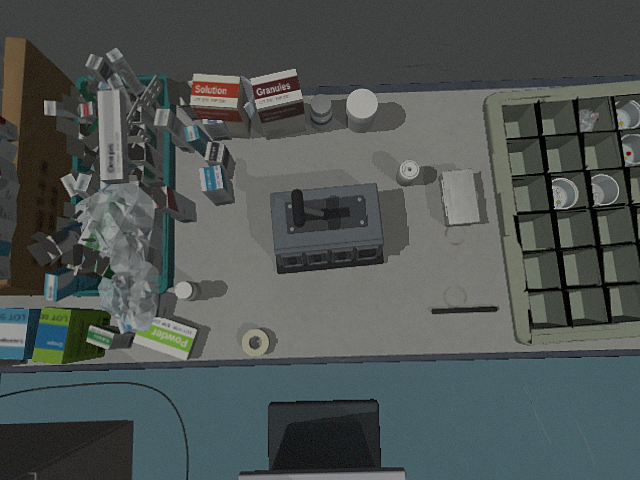

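The scene view shows the box at about (337,270), the marker at (365,372)–(415,402), the tape at (221,303) and the bottle at (216,250). The top view shows the box at (272–383, 183–272), the marker at (432–497, 310), the vial at (408,172) and the lever leaning left. Next I'll zoom in and measure.

```bash
cat > h.py <<'E'
import cv2,numpy as np,pickle
def ray(d,uv):
    p=cv2.undistortPoints(np.array([[uv]],float),d["intrinsics"],d["dist"])[0,0]
    return d["pose"][:3,3],d["pose"][:3,:3]@[p[0],p[1],1]
def at(d,uv,z):
    o,r=ray(d,uv); return o+r*(z-o[2])/r[2]
def proj(d,P):
    M=np.linalg.inv(d["pose"]); rv=cv2.Rodrigues(M[:3,:3])[0]
    return cv2.projectPoints(np.array(P,float).reshape(-1,3),rv,M[:3,3],d["intrinsics"],d["dist"])[0][:,0]
E
python3 - <<'E'
from h import *
t=pickle.load(open("top0.pkl","rb")); s=pickle.load(open("scene0.pkl","rb"))
a=cv2.resize(t["color"][175:325,260:510,::-1],None,fx=3.2,fy=3.2,interpolation=cv2.INTER_CUBIC)
cv2.imwrite("pics/tc.png",a[:480])
b=cv2.resize(s["color"][200:320,270:400,::-1],None,fx=5,fy=5,interpolation=cv2.INTER_CUBIC)
cv2.imwrite("pics/sc.png",cv2.convertScaleAbs(b,alpha=1.8))
for n,uv,z in [("m1",(432,310),.0055),("m2",(497.5,309),.0055),("tape",(256,342),.018),("bottle",(184,289),.068),("vial",(408,171),.062)]:
    print(n,np.round(at(t,uv,z),3))
E
```

```text
m1 [ 0.449 -0.23   0.006]
m2 [ 0.447 -0.358  0.006]
tape [0.396 0.117 0.018]
bottle [0.5   0.245 0.068]
vial [ 0.717 -0.188  0.062]
```

View pics/tc.png

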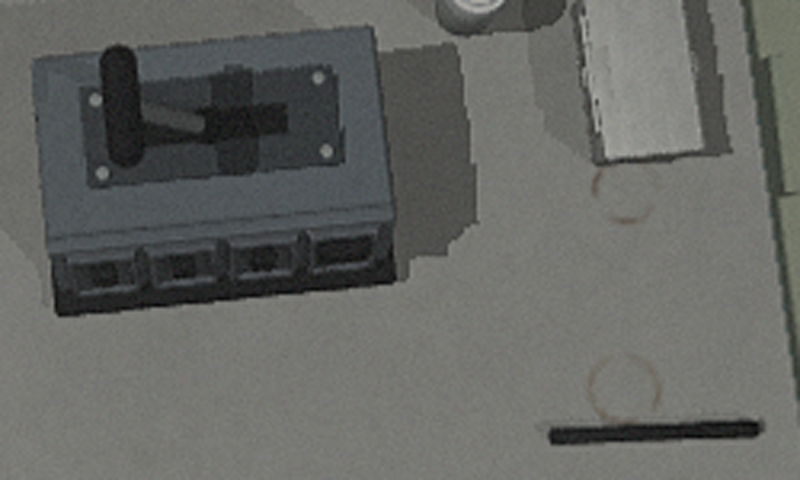

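View pics/sc.png

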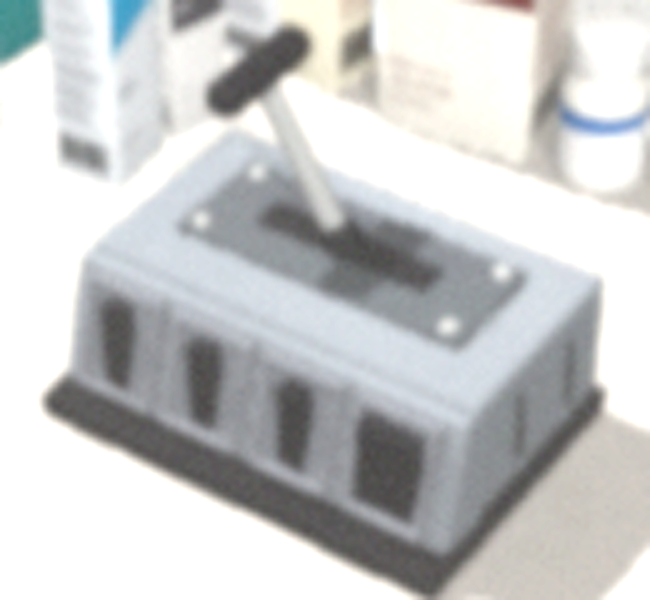

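The top crop shows the plinth's front corners at crop (58,315) and (394,282), and the plate screws at (95,100), (318,77), (102,173) and (326,150). The bar runs from (118,45) to (127,165). The scene crop shows that the wide rocker is the rightmost unit (390,465). I'll fit the box pose and lever angle from both views.

```bash
cat >> h.py <<'E'
def box2w(p,P):
    c,s=np.cos(p[2]),np.sin(p[2]); P=np.atleast_2d(P)
    return np.c_[p[0]+c*P[:,0]-s*P[:,1],p[1]+s*P[:,0]+c*P[:,1],P[:,2]]
E
python3 - <<'E'
from h import *
from scipy.optimize import least_squares
t=pickle.load(open("top0.pkl","rb")); s=pickle.load(open("scene0.pkl","rb"))
T=lambda l:np.array(l)/3.2+[260,175]-.35
S=lambda l:np.array(l)/5+[270,200]-.4
def model(p):
    x,y,w,sx,dx,dy,a=p
    pl=[[-.086,.107,0],[-.086,-.107,0]]
    sc=[[sx+dx,dy,.085],[sx+dx,-dy,.085],[sx-dx,dy,.085],[sx-dx,-dy,.085]]
    be=[[10e-3+e,-.094*np.sin(a),.08+.094*np.cos(a)] for e in(.0,)]
    P=box2w(p,pl+sc+be); return P
ot=T([[58,315],[394,282],[95,100],[318,77],[102,173],[326,150],[121,105]])
os_=S([[45,405],[430,598],[257,172],[502,272],[201,219],[448,326],[259,70]])
f=lambda p:np.r_[(proj(t,model(p))-ot).ravel(),(proj(s,model(p))-os_).ravel()]
r=least_squares(f,[.58,-.02,-.05,.01,.03,.07,-.55],loss="soft_l1"); p=r.x
print(np.round(p,4)); print(np.round(f(p).reshape(-1,2),1).tolist())
print("bar now",model(p)[-1]); 
for n,P in [("pivot",[.01,0,.08]),("rockerpress",[-.075,-.072,.059]),("wide pivot",[-.07,-.072,.047])]: print(n,box2w(p,P)[0])
np.save("box.npy",p)
E
```

```text
[ 0.6241 -0.0243  0.07    0.0086  0.022   0.0659 -0.5432]
[[-0.9, 0.0], [-0.3, -0.1], [-0.2, -0.2], [-0.4, 0.1], [-0.3, -0.2], [-0.3, 0.1], [-0.3, -0.7], [-0.5, 2.2], [1.0, 2.1], [0.2, 0.5], [0.1, 0.5], [0.2, 0.6], [0.4, 0.4], [0.4, 0.4]]
bar now [0.6306529  0.02483441 0.160468  ]
pivot [ 0.63405166 -0.02363568  0.08      ]
rockerpress [ 0.55429619 -0.10140499  0.059     ]
wide pivot [ 0.55928394 -0.10105525  0.047     ]
```

```bash
cat >> h.py <<'E'
from scipy.spatial.transform import Rotation as Rot
def R_down(yaw,tilt=0):  # tool x down, tool z along horizontal heading yaw
    c,s=np.cos(yaw),np.sin(yaw); return np.array([[0,-s,c],[0,c,s],[-1,0,0.]])
def plan(wps,rots):
    from cell import env
    st=env.state(); R0=np.array(st["tool_rot"]); p0=np.array(st["position"])
    for w,R in zip(wps,rots):
        print(np.round(R0.T@(np.array(w)-p0)/.5,3).tolist(), np.round(Rot.from_matrix(R0.T@R).as_rotvec()/(2*np.pi),4).tolist(), np.round(w,4))
    print("t",st["time_s"],"p0",np.round(p0,4),"F",np.round(st["force"],1),"open",round(st["opening"],4),"q",np.round(st["joint_pos"],0))
E
python3 - <<'E'
from h import *
p=np.load("box.npy"); R=R_down(p[2])
b=box2w(p,[-.010,.094*np.sin(.5432),.1605])[0]
plan([[.28,.30,.235],[.42,.10,.24],[b[0],b[1],.225],[b[0],b[1],.142]],[R_down(-.387),R,R,R])
E
```

```text
[-0.008, -0.482, 0.291] [-0.0001, 0.0, 0.0003] [0.28  0.3   0.235]
[-0.018, -0.746, 0.702] [-0.0728, -0.0, 0.0003] [0.42 0.1  0.24]
[0.013, -0.744, 1.113] [-0.0728, -0.0, 0.0003] [0.6107 0.0234 0.225 ]
[0.179, -0.743, 1.113] [-0.0728, -0.0, 0.0003] [0.6107 0.0234 0.142 ]
t 0.1 p0 [0.2362 0.578  0.2306] F [-0.4 -0.  -0.4] open 0.0854 q [-66.  40. -11.  90.   9.  52. -12.]
```

Emit:
drive_tool(
  rows=[
    [[-0.008,-0.12,0.073],[0,0,0],1],
    [[-0.008,-0.24,0.145],[0,0,0],1],
    [[-0.008,-0.36,0.218],[0,0,0],1],
    [[-0.01,-0.482,0.291],[0,0,0],1],
    [[-0.012,-0.55,0.39],[-0.018,0,0],1],
    [[-0.015,-0.61,0.49],[-0.036,0,0],1],
    [[-0.017,-0.68,0.59],[-0.055,0,0],1],
    [[-0.018,-0.746,0.702],[-0.0728,0,0],1],
    [[-0.018,-0.746,0.8],[-0.0728,0,0],1],
    [[-0.018,-0.746,0.9],[-0.0728,0,0],1],
    [[-0.018,-0.746,0.9],[-0.0728,0,0],1],
    [[-0.018,-0.746,0.9],[-0.0728,0,0],1],
  ],
)

```text
time_s: 1.6
position: [0.5109, 0.0634, 0.2398]
tool_rot: [[-0.002, -0.07, 0.998], [0.0, 0.998, 0.07], [-1.0, 0.0, -0.002]]
force: [-0.8, -0.2, 0.5]
opening: 0.0856
```

Run:
```python
from h import *
p=np.load("box.npy"); R=R_down(p[2])
b=box2w(p,[-.010,.094*np.sin(.5432),.1605])[0]
plan([[b[0],b[1],.225],[b[0],b[1],.142]],[R,R])
```

```text
[0.029, -0.094, 0.194] [-0.0, -0.0003, -0.0001] [0.6107 0.0234 0.225 ]
[0.195, -0.094, 0.194] [-0.0, -0.0003, -0.0001] [0.6107 0.0234 0.142 ]
t 1.6 p0 [0.5109 0.0634 0.2398] F [-0.8 -0.2  0.5] open 0.0856 q [  2.  32. -22. 108.  17.  44.  65.]
```

Emit:
drive_tool(
  rows=[
    [[0.02,-0.04,0.09],[0,0,0],1],
    [[0.029,-0.094,0.194],[0,0,0],1],
    [[0.029,-0.094,0.194],[0,0,0],1],
    [[0.08,-0.094,0.194],[0,0,0],1],
    [[0.14,-0.094,0.194],[0,0,0],1],
    [[0.195,-0.094,0.194],[0,0,0],1],
    [[0.195,-0.094,0.194],[0,0,0],1],
    [[0.195,-0.094,0.194],[0,0,0],0.4],
    [[0.195,-0.094,0.194],[0,0,0],0.2],
    [[0.195,-0.094,0.194],[0,0,0],0.1],
    [[0.195,-0.094,0.194],[0,0,0],0.1],
    [[0.195,-0.094,0.194],[0,0,0],0.1],
    [[0.195,-0.094,0.194],[0,0,0],0.1],
  ],
  newtons=20,
)

```text
time_s: 3.22
position: [0.6123, 0.0237, 0.1435]
tool_rot: [[0.001, -0.07, 0.998], [0.001, 0.998, 0.07], [-1.0, 0.001, 0.001]]
force: [-1.8, 1.5, 6.1]
opening: 0.019
```

Run:
```python
from h import *
from cell import snapshot
p=np.load("box.npy"); R=R_down(p[2])
for a in (-.4,-.27,-.13,0):
    w=box2w(p,[-.010,-.094*np.sin(a),.08+.094*np.cos(a)-.0185])[0]; plan([w],[R])
d=snapshot("scene"); cv2.imwrite("pics/s5.png",cv2.resize(d["color"][160:310,240:440,::-1],None,fx=4,fy=4))
```

```text
[-0.009, -0.024, -0.003] [-0.0, 0.0002, -0.0001] [0.6115 0.0115 0.1481]
t 3.225 p0 [0.6123 0.0237 0.1435] F [-1.8  1.5  6.1] open 0.019 q [  4.  46. -19.  96.  21.  42.  69.]
[-0.017, -0.047, -0.003] [-0.0, 0.0002, -0.0001] [ 0.6123 -0.      0.1521]
t 3.225 p0 [0.6123 0.0237 0.1435] F [-1.8  1.5  6.1] open 0.019 q [  4.  46. -19.  96.  21.  42.  69.]
[-0.022, -0.073, -0.003] [-0.0, 0.0002, -0.0001] [ 0.6132 -0.0129  0.1547]
t 3.225 p0 [0.6123 0.0237 0.1435] F [-1.8  1.5  6.1] open 0.019 q [  4.  46. -19.  96.  21.  42.  69.]
[-0.024, -0.098, -0.003] [-0.0, 0.0002, -0.0001] [ 0.6141 -0.025   0.1555]
t 3.225 p0 [0.6123 0.0237 0.1435] F [-1.8  1.5  6.1] open 0.019 q [  4.  46. -19.  96.  21.  42.  69.]
```

View pics/s5.png

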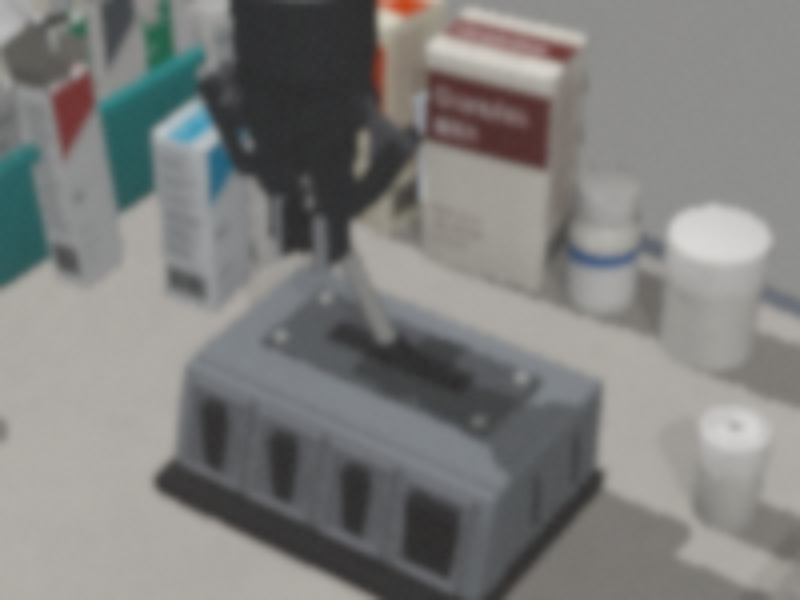

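The gripper has the near end of the bar (opening 19 mm, fingers around (310,230)). Now I'll swing the lever to centre along the arc.

Emit:
drive_tool(
  rows=[
    [[-0.006,-0.012,0],[0,0,0],0.1],
    [[-0.012,-0.024,0],[0,0,0],0.1],
    [[-0.016,-0.036,0],[0,0,0],0.1],
    [[-0.019,-0.048,0],[0,0,0],0.1],
    [[-0.022,-0.06,0],[0,0,0],0.1],
    [[-0.024,-0.073,0],[0,0,0],0.1],
    [[-0.026,-0.085,0],[0,0,0],0.1],
    [[-0.027,-0.097,0],[0,0,0],0.1],
    [[-0.027,-0.097,0],[0,0,0],0.1],
    [[-0.027,-0.097,0],[0,0,0],0.1],
    [[-0.027,-0.097,0],[0,0,0],0.1],
    [[-0.027,-0.097,0],[0,0,0],0.1],
  ],
)

```text
time_s: 4.78
position: [0.6158, -0.0231, 0.1571]
tool_rot: [[0.002, -0.071, 0.997], [0.003, 0.997, 0.071], [-1.0, 0.003, 0.002]]
force: [-0.3, 4.5, 5.8]
opening: 0.019
```

Run:
```python
from h import *
from cell import snapshot,env
p=np.load("box.npy"); R=R_down(p[2])
w=box2w(p,[-.010,0,.1555])[0]; plan([w],[R])
t=env.state()["position"]; c,s=np.cos(p[2]),np.sin(p[2]); print("box y", -s*(t[0]-p[0])+c*(t[1]-p[1]))
d=snapshot("top"); cv2.imwrite("pics/t6.png",cv2.resize(d["color"][150:300,240:440,::-1],None,fx=4,fy=4))
```

```text
[0.003, -0.004, -0.004] [0.0001, 0.0003, -0.0005] [ 0.6141 -0.025   0.1555]
t 4.775 p0 [ 0.6158 -0.0231  0.1571] F [-0.3  4.5  5.8] open 0.019 q [  9.  45. -20.  95.  21.  44.  73.]
box y 0.0017782886059938478
```

Emit:
drive_tool(
  rows=[
    [[0,-0.004,0],[0,0,0],0.1],
    [[0,-0.004,0],[0,0,0],0.1],
    [[0,-0.004,0],[0,0,0],0.1],
  ],
)

```text
time_s: 5.2
position: [0.616, -0.0242, 0.1572]
tool_rot: [[0.002, -0.071, 0.997], [0.004, 0.997, 0.071], [-1.0, 0.004, 0.002]]
force: [-1.7, 5.5, 5.8]
opening: 0.0193
```

Emit:
drive_tool(
  rows=[
    [[0,-0.004,0],[0,0,0],0.5],
    [[0,-0.004,0],[0,0,0],0.7],
    [[0,-0.004,0],[0,0,0],1],
    [[-0.05,-0.004,0],[0,0,0],1],
    [[-0.13,-0.004,0],[0,0,0],1],
    [[-0.16,-0.1,-0.06],[0.029,0,0],1],
    [[-0.16,-0.2,-0.13],[0.058,0,0],1],
    [[-0.16,-0.3,-0.2],[0.087,0,0],1],
    [[-0.16,-0.4,-0.28],[0.116,0,0],1],
    [[-0.16,-0.5,-0.36],[0.145,0,0],1],
    [[-0.12,-0.5,-0.37],[0.174,0,0],1],
    [[-0.1,-0.5,-0.37],[0.203,0,0],1],
    [[-0.1,-0.5,-0.37],[0.232,0,0],1],
    [[-0.1,-0.5,-0.37],[0.264,0,0],1],
    [[-0.1,-0.5,-0.37],[0.264,0,0],1],
  ],
)

```text
time_s: 7.08
position: [0.4482, -0.2897, 0.2062]
tool_rot: [[-0.001, 1.0, -0.017], [-0.0, -0.017, -1.0], [-1.0, -0.001, 0.0]]
force: [-1.0, -0.4, -0.1]
opening: 0.0857
```

Run:
```python
from h import *
from cell import snapshot
m1,m2=np.array([.449,-.230]),np.array([.447,-.358]); m=(m1+m2)/2; h=np.arctan2(*(m2-m1)[::-1])
R=R_down(h); plan([[*m,.06],[*m,.003]],[R,R]); print(np.degrees(h))
d=snapshot("top"); s=snapshot("scene"); pickle.dump((d,s),open("k7.pkl","wb"))
a=cv2.resize(d["color"][175:325,260:400,::-1],None,fx=4,fy=4,interpolation=cv2.INTER_CUBIC)[:,:400]
b=cv2.resize(s["color"][200:320,300:380,::-1],None,fx=5,fy=5,interpolation=cv2.INTER_CUBIC)
cv2.imwrite("pics/k7.png",cv2.convertScaleAbs(np.hstack([a,b[:600]]),alpha=1.3))
```

```text
[0.292, -0.0, 0.009] [-0.0002, 0.0001, 0.0001] [ 0.448 -0.294  0.06 ]
[0.406, 0.0, 0.009] [-0.0002, 0.0001, 0.0001] [ 0.448 -0.294  0.003]
t 7.075 p0 [ 0.4482 -0.2897  0.2062] F [-1.  -0.4 -0.1] open 0.0857 q [ 26.  35.   3. 108.  -3.  38.  30.]
-90.89517371021108
```

View pics/k7.png

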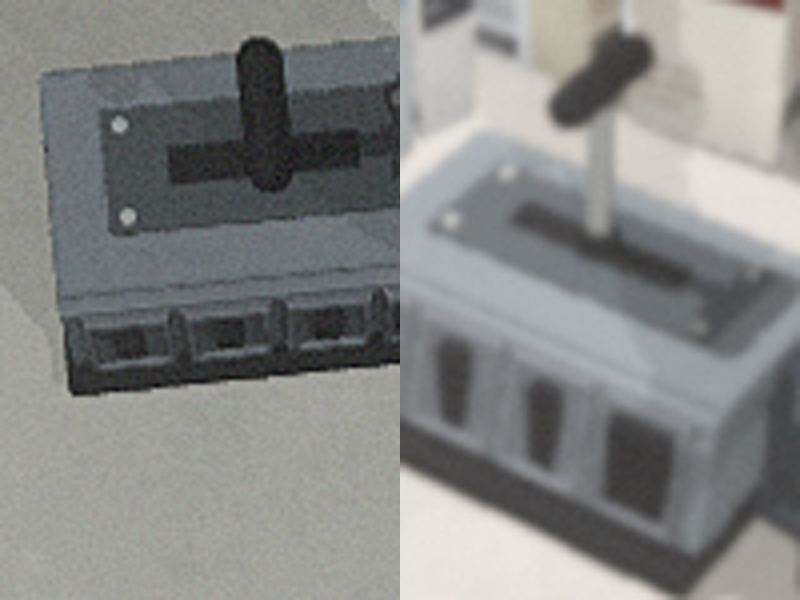

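The lever now stands upright: bar centre at crop (264,114) in the top view and (602,80) in the scene view. Next I'll grasp the marker.

Emit:
drive_tool(
  rows=[
    [[0.1,0,0.009],[0,0,0],1],
    [[0.2,0,0.009],[0,0,0],1],
    [[0.292,0,0.009],[0,0,0],1],
    [[0.35,0,0.009],[0,0,0],1],
    [[0.39,0,0.009],[0,0,0],1],
    [[0.406,0,0.009],[0,0,0],1],
    [[0.406,0,0.009],[0,0,0],0.5],
    [[0.406,0,0.009],[0,0,0],0.2],
    [[0.406,0,0.009],[0,0,0],0],
    [[0.406,0,0.009],[0,0,0],0],
    [[0.406,0,0.009],[0,0,0],0],
    [[0.406,0,0.009],[0,0,0],0],
    [[0.35,0,0.009],[0,0,0],0],
    [[0.27,0,0.009],[0,0,0],0],
    [[0.2,0,0.009],[0,0,0],0],
    [[0.2,0,0.009],[0,0,0],0],
  ],
  newtons=60,
)

```text
time_s: 9.18
position: [0.4497, -0.2951, 0.1087]
tool_rot: [[0.005, 1.0, -0.018], [-0.003, -0.018, -1.0], [-1.0, 0.005, 0.003]]
force: [-0.5, -0.4, -0.5]
opening: 0.009
```

Run:
```python
from h import *
p=np.load("box.npy"); d,s=pickle.load(open("k7.pkl","rb"))
for a in(-.05,-.025,0,.025,.05):
    P=box2w(p,[.01,-.094*np.sin(a),.08+.094*np.cos(a)]); print(a,proj(d,P)[0]-[325.7,203.2],proj(s,P)[0]-[340,215.6])
from cell import snapshot
R=R_down(p[2])
plan([box2w(p,[-.20,-.072,.11])[0]],[R])
d=snapshot("top"); s=snapshot("scene"); pickle.dump((d,s),open("k8.pkl","wb"))
a=cv2.resize(d["color"][240:370,380:520,::-1],None,fx=3,fy=3,interpolation=cv2.INTER_CUBIC)
b=cv2.resize(s["color"][300:430,320:450,::-1],None,fx=3,fy=3,interpolation=cv2.INTER_CUBIC)
cv2.imwrite("pics/k8.png",cv2.convertScaleAbs(np.hstack([a,b])[:,:800],alpha=1.5))
```

```text
-0.05 [-3.37532729 -0.60323067] [-1.48161249 -0.31749501]
-0.025 [-2.00652207 -0.75005844] [-0.56213934 -0.00171863]
0 [-0.63665341 -0.88931653] [0.35961973 0.3378187 ]
0.025 [ 0.73314859 -1.02088932] [1.28300202 0.70094548]
0.05 [ 2.1017539  -1.14466904] [2.20733956 1.08746947]
[-0.004, -0.047, -0.369] [-0.2641, 0.0009, -0.0002] [ 0.4296 -0.1101  0.11  ]
t 9.175 p0 [ 0.4497 -0.2951  0.1087] F [-0.5 -0.4 -0.5] open 0.009 q [ 27.  44.   2. 111.  -4.  25.  31.]
```

View pics/k8.png

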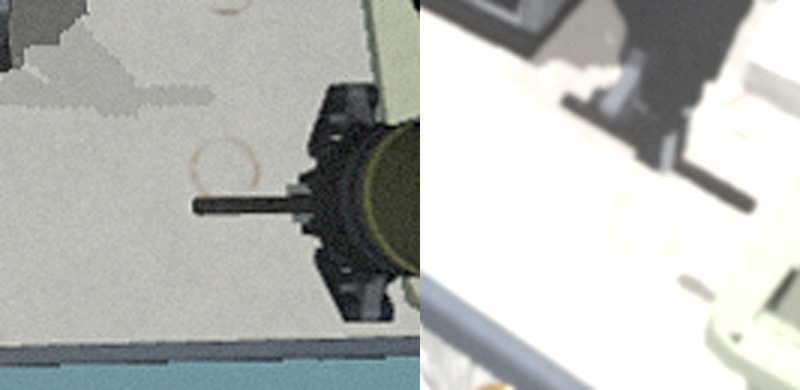

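The marker is held level, with its left end at (193,205) in the top crop. In the scene crop its ends are at (565,98) and (752,207). The lever is at 0 ± 0.015 rad. I'll measure the pen's height and end positions in the hand.

Run:
```python
from h import *
p=np.load("box.npy"); d,s=pickle.load(open("k8.pkl","rb"))
def atx(c,uv,x):
    o,r=ray(c,uv); return o+r*(x-o[0])/r[0]
print("left",at(d,(444.3,308.3),.112),atx(s,(368.5,332.7),.449)); print("right",atx(s,(430.5,369),.4485))
P=[[.449,-.231,.111],[.447,-.359,.111]]; print(proj(d,P),proj(s,P))
# wide rocker unit check in first scene view
s0=pickle.load(open("scene0.pkl","rb"))
print((proj(s0,box2w(p,[[-.070,-.072,.047],[-.075,-.072,.0605]]))-[270,200])*5)
```

```text
left [ 0.45005399 -0.22913393  0.112     ] [ 0.449      -0.22933196  0.11114449]
right [ 0.4485     -0.3536407   0.10948477]
[[445.2657098  308.88209156]
 [518.25977829 308.09994753]] [[369.27349601 333.19883866]
 [433.05468862 370.64182982]]
[[386.17355791 471.47455629]
 [380.26758807 454.65287539]]
```

Emit:
drive_tool(
  rows=[
    [[0,0,-0.08],[-0.029,0,0],0],
    [[0,-0.01,-0.15],[-0.058,0,0],0],
    [[0,-0.02,-0.22],[-0.087,0,0],0],
    [[0,-0.035,-0.3],[-0.116,0,0],0],
    [[0,-0.047,-0.369],[-0.145,0,0],0],
    [[0,-0.047,-0.369],[-0.174,0,0],0],
    [[0,-0.047,-0.369],[-0.203,0,0],0],
    [[0,-0.047,-0.369],[-0.232,0,0],0],
    [[0,-0.047,-0.369],[-0.2641,0.0009,0],0],
    [[0,-0.047,-0.369],[-0.2641,0.0009,0],0],
    [[0,-0.047,-0.369],[-0.2641,0.0009,0],0],
  ],
)

```text
time_s: 10.65
position: [0.4276, -0.1091, 0.1057]
tool_rot: [[-0.005, -0.067, 0.998], [0.004, 0.998, 0.067], [-1.0, 0.004, -0.005]]
force: [0.6, -0.6, -0.1]
opening: 0.009
```

Run:
```python
from h import *
from cell import snapshot
p=np.load("box.npy"); R=R_down(p[2])
plan([box2w(p,[x-.062,-.072,.058])[0] for x in(-.138,-.09,-.08,-.07,-.06)],[R]*5)
s=snapshot("scene");pickle.dump(s,open("k9.pkl","wb"))
b=cv2.resize(s["color"][200:350,240:440,::-1],None,fx=4,fy=4,interpolation=cv2.INTER_CUBIC)
cv2.imwrite("pics/k9.png",cv2.convertScaleAbs(b,alpha=1.5))
```

```text
[0.095, -0.003, 0.004] [-0.0004, -0.0007, -0.0007] [ 0.4296 -0.1101  0.058 ]
[0.095, -0.003, 0.1] [-0.0004, -0.0007, -0.0007] [ 0.4775 -0.1068  0.058 ]
[0.095, -0.002, 0.12] [-0.0004, -0.0007, -0.0007] [ 0.4875 -0.1061  0.058 ]
[0.095, -0.002, 0.14] [-0.0004, -0.0007, -0.0007] [ 0.4974 -0.1054  0.058 ]
[0.095, -0.002, 0.16] [-0.0004, -0.0007, -0.0007] [ 0.5074 -0.1047  0.058 ]
t 10.65 p0 [ 0.4276 -0.1091  0.1057] F [ 0.6 -0.6 -0.1] open 0.009 q [ 17.  41. -13. 127.  32.  16.  70.]
```

View pics/k9.png

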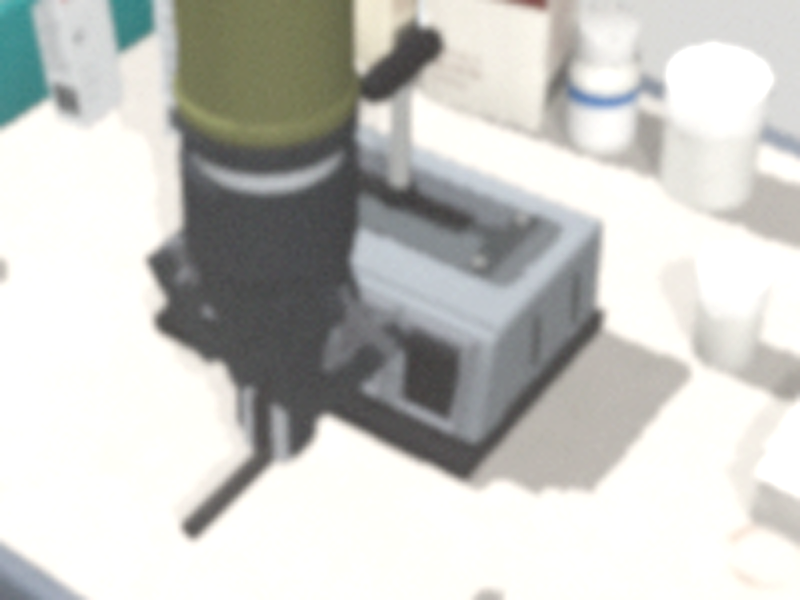

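The marker points along the box's x axis, with its rear end at crop (190,525). The wide rocker at (430,370) is unobstructed. Now I'll lower the tool and approach.

Emit:
drive_tool(
  rows=[
    [[0.05,-0.003,0.004],[0,-0.0007,-0.0007],0],
    [[0.095,-0.003,0.004],[0,-0.0007,-0.0007],0],
    [[0.095,-0.003,0.06],[0,-0.0007,-0.0007],0],
    [[0.095,-0.003,0.1],[0,-0.0007,-0.0007],0],
    [[0.095,-0.002,0.11],[0,-0.0007,-0.0007],0],
    [[0.095,-0.002,0.115],[0,-0.0007,-0.0007],0],
    [[0.095,-0.002,0.12],[0,-0.0007,-0.0007],0],
    [[0.095,-0.002,0.12],[0,-0.0007,-0.0007],0],
  ],
)

```text
time_s: 11.7
position: [0.4874, -0.1059, 0.0586]
tool_rot: [[0.001, -0.07, 0.998], [-0.001, 0.998, 0.07], [-1.0, -0.001, 0.001]]
force: [0.4, 0.6, -0.5]
opening: 0.0092
```

Run:
```python
from h import *
from cell import snapshot
p=np.load("box.npy"); R=R_down(p[2])
plan([box2w(p,[x-.062,-.072,.058])[0] for x in(-.07,-.06,-.055)],[R]*3)
s=snapshot("scene");t=snapshot("top")
b=cv2.resize(s["color"][240:330,300:400,::-1],None,fx=4,fy=4,interpolation=cv2.INTER_CUBIC)
a=cv2.resize(t["color"][230:320,310:410,::-1],None,fx=4,fy=4,interpolation=cv2.INTER_CUBIC)
cv2.imwrite("pics/k10.png",cv2.convertScaleAbs(np.hstack([a,b]),alpha=1.5))
```

```text
[0.001, -0.0, 0.02] [0.0, 0.0001, 0.0001] [ 0.4974 -0.1054  0.058 ]
[0.001, -0.0, 0.04] [0.0, 0.0001, 0.0001] [ 0.5074 -0.1047  0.058 ]
[0.001, -0.0, 0.05] [0.0, 0.0001, 0.0001] [ 0.5124 -0.1043  0.058 ]
t 11.7 p0 [ 0.4874 -0.1059  0.0586] F [ 0.4  0.6 -0.5] open 0.0092 q [ 15.  48. -12. 119.  33.  17.  68.]
```

View pics/k10.png

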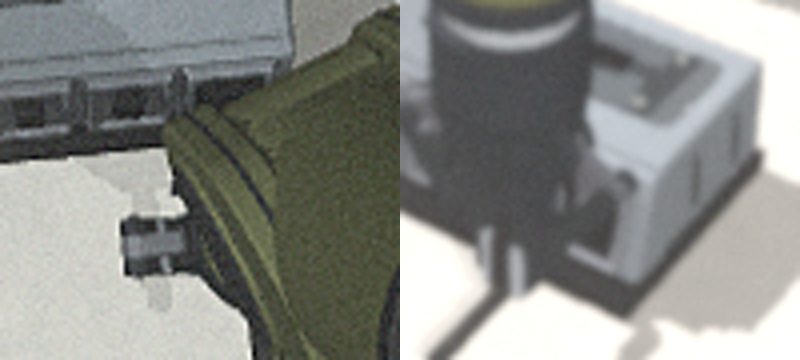

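The tip is hidden, so I'll press by force feedback in small steps.

Emit:
drive_tool(
  rows=[
    [[0.001,0,0.006],[0,0,0],0],
    [[0.001,0,0.012],[0,0,0],0],
    [[0.001,0,0.018],[0,0,0],0],
    [[0.001,0,0.018],[0,0,0],0],
  ],
)

```text
time_s: 12.3
position: [0.4953, -0.1053, 0.0578]
tool_rot: [[-0.002, -0.07, 0.998], [-0.001, 0.998, 0.07], [-1.0, -0.001, -0.002]]
force: [-3.2, 0.4, 1.7]
opening: 0.0096
```

Emit:
drive_tool(
  rows=[
    [[0,0,0.004],[0,0,0],0],
    [[0,0,0.008],[0,0,0],0],
    [[0,0,0.008],[0,0,0],0],
  ],
)

```text
time_s: 12.68
position: [0.4963, -0.1054, 0.0576]
tool_rot: [[-0.007, -0.07, 0.998], [-0.002, 0.998, 0.07], [-1.0, -0.001, -0.008]]
force: [-9.5, 0.2, 6.0]
opening: 0.0089
```

The reaction direction is about 32° above horizontal, which matches a rocker tipped fully back. I'll push a little more, then withdraw and look.

Emit:
drive_tool(
  rows=[
    [[0,0,0.004],[0,0,0],0],
    [[0,0,0.006],[0,0,0],0],
    [[0,0,0.006],[0,0,0],0],
  ],
)

```text
time_s: 13.05
position: [0.5004, -0.1047, 0.0582]
tool_rot: [[-0.005, -0.071, 0.997], [-0.001, 0.998, 0.071], [-1.0, -0.001, -0.005]]
force: [-7.6, 0.7, 8.9]
opening: 0.009
```

Emit:
drive_tool(
  rows=[
    [[0,0,-0.04],[0,0,0],0],
    [[0,0,-0.12],[0,0,0],0],
    [[-0.04,0,-0.17],[0,0,0],0],
    [[-0.1,0,-0.17],[0,0,0],0],
    [[-0.1,0,-0.17],[0,0,0],0],
  ],
)

```text
time_s: 13.68
position: [0.4214, -0.1107, 0.1096]
tool_rot: [[0.008, -0.07, 0.998], [-0.0, 0.998, 0.07], [-1.0, -0.001, 0.007]]
force: [1.1, -0.8, -0.9]
opening: 0.0091
```

Run:
```python
from h import *
from cell import snapshot
p=np.load("box.npy")
s=snapshot("scene");t=snapshot("top")
s0=pickle.load(open("scene0.pkl","rb"))
f=lambda s:cv2.resize(s["color"][245:315,330:380,::-1],None,fx=8,fy=8,interpolation=cv2.INTER_CUBIC)
cv2.imwrite("pics/k11.png",cv2.convertScaleAbs(np.hstack([f(s0),f(s)]),alpha=2))
plan([[.448,-.285,.11],[.448,-.285,.0035]],[R_down(np.radians(-90.9))]*2)
```

```text
[-0.004, -0.352, 0.031] [0.2637, 0.0005, -0.0005] [ 0.448 -0.285  0.11 ]
[0.209, -0.352, 0.03] [0.2637, 0.0005, -0.0005] [ 0.448  -0.285   0.0035]
t 13.775 p0 [ 0.4203 -0.1106  0.1081] F [-0.9  0.6 -0.6] open 0.009 q [ 17.  40. -13. 128.  34.  15.  68.]
```

View pics/k11.png

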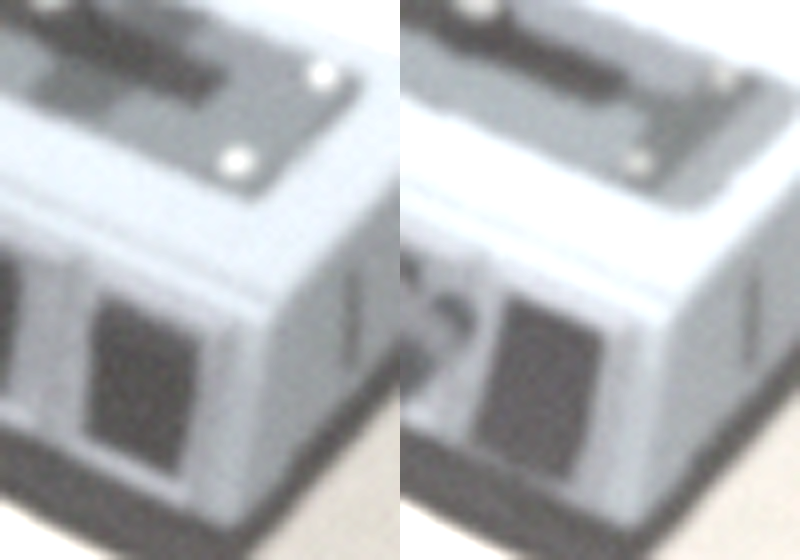

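The rocker has clearly tipped (bottom edge now at (470,440)–(570,485)). The picture can't prove it reached the stop, so I'll press once more, a little harder, to be sure it seated.

Emit:
drive_tool(
  rows=[
    [[0.05,0,0],[0,0,0],0],
    [[0.1,0,0.02],[0,0,0],0],
    [[0.1,0,0.1],[0,0,0],0],
    [[0.1,0,0.15],[0,0,0],0],
    [[0.1,0,0.164],[0,0,0],0],
    [[0.1,0,0.17],[0,0,0],0],
    [[0.1,0,0.174],[0,0,0],0],
    [[0.1,0,0.174],[0,0,0],0],
  ],
)

```text
time_s: 14.78
position: [0.4984, -0.1049, 0.0564]
tool_rot: [[-0.013, -0.071, 0.997], [-0.002, 0.997, 0.071], [-1.0, -0.001, -0.013]]
force: [-9.2, 0.2, 3.3]
opening: 0.0093
```

Emit:
drive_tool(
  rows=[
    [[0,0,0.004],[0,0,0],0],
    [[0,0,0.008],[0,0,0],0],
    [[0,0,0.008],[0,0,0],0],
  ],
)

```text
time_s: 15.15
position: [0.4985, -0.105, 0.0559]
tool_rot: [[-0.02, -0.071, 0.997], [-0.003, 0.997, 0.071], [-1.0, -0.002, -0.02]]
force: [-15.9, 1.4, 7.3]
opening: 0.0088
```

It's at the stop: 7 N more force moved it only 0.1 mm. I'll withdraw and put the marker back.

Emit:
drive_tool(
  rows=[
    [[0,0,-0.05],[0,0,0],0],
    [[0,0,-0.15],[0,0,0],0],
    [[-0.05,0,-0.18],[0,0,0],0],
    [[-0.1,0,-0.18],[0,0,0],0],
    [[-0.1,0,-0.18],[0,0,0],0],
    [[-0.1,0,-0.18],[0,0,0],0],
  ],
)

```text
time_s: 15.9
position: [0.4199, -0.1105, 0.1074]
tool_rot: [[0.001, -0.07, 0.998], [-0.0, 0.998, 0.07], [-1.0, -0.0, 0.001]]
force: [-0.3, 0.1, -0.2]
opening: 0.009
```

Run:
```python
from h import *
plan([[.45,-.285,.08],[.45,-.285,.005]],[R_down(np.radians(-90))]*2)
```

```text
[0.055, -0.352, 0.036] [0.2612, 0.0002, -0.0001] [ 0.45  -0.285  0.08 ]
[0.205, -0.352, 0.035] [0.2612, 0.0002, -0.0001] [ 0.45  -0.285  0.005]
t 15.9 p0 [ 0.4199 -0.1105  0.1074] F [-0.3  0.1 -0.2] open 0.009 q [ 18.  40. -14. 128.  36.  16.  66.]
```

Emit:
drive_tool(
  rows=[
    [[0,-0.07,0.01],[0.029,0,0],0],
    [[0,-0.14,0.015],[0.058,0,0],0],
    [[0,-0.21,0.02],[0.087,0,0],0],
    [[0,-0.28,0.03],[0.116,0,0],0],
    [[0,-0.352,0.035],[0.145,0,0],0],
    [[0,-0.352,0.035],[0.174,0,0],0],
    [[0,-0.352,0.035],[0.203,0,0],0],
    [[0.05,-0.352,0.035],[0.232,0,0],0],
    [[0.1,-0.352,0.035],[0.2612,0,0],0],
    [[0.15,-0.352,0.035],[0.2612,0,0],0],
    [[0.19,-0.352,0.035],[0.2612,0,0],0],
    [[0.205,-0.352,0.035],[0.2612,0,0],0],
    [[0.205,-0.352,0.035],[0.2612,0,0],0],
  ],
)

```text
time_s: 17.52
position: [0.4495, -0.2848, 0.005]
tool_rot: [[-0.0, 1.0, 0.0], [-0.001, 0.0, -1.0], [-1.0, -0.0, 0.001]]
force: [0.5, 0.2, -0.1]
opening: 0.0093
```

Emit:
drive_tool(
  rows=[
    [[0,0,0],[0,0,0],0.3],
    [[0,0,0],[0,0,0],0.6],
    [[0,0,0],[0,0,0],1],
    [[0,0,0],[0,0,0],1],
    [[-0.1,0,0],[0,0,0],1],
    [[-0.2,0,0],[0,0,0],1],
    [[-0.3,0,0],[0,0,0],1],
    [[-0.44,0,0],[0,0,0],1],
    [[-0.46,0,0],[0,0,0],1],
    [[-0.46,0,0],[0,0,0],1],
  ],
)

```text
time_s: 18.77
position: [0.4503, -0.2853, 0.2371]
tool_rot: [[0.004, 1.0, -0.0], [-0.002, -0.0, -1.0], [-1.0, 0.004, 0.002]]
force: [-0.0, 0.2, 0.1]
opening: 0.0854
```

Run:
```python
from h import *
p=np.load("box.npy"); R=R_down(p[2])
w=box2w(p,[-.010,0,.1555])[0]
plan([[*w[:2],.235],w],[R]*2)
```

```text
[0.004, 0.328, -0.521] [-0.2612, 0.0008, -0.0002] [ 0.6141 -0.025   0.235 ]
[0.163, 0.327, -0.521] [-0.2612, 0.0008, -0.0002] [ 0.6141 -0.025   0.1555]
t 18.775 p0 [ 0.4503 -0.2853  0.2371] F [-0.   0.2  0.1] open 0.0854 q [ 27.  32.  -0. 106.   0.  42.  27.]
```

Emit:
drive_tool(
  rows=[
    [[0,0.03,-0.05],[-0.029,0,0],1],
    [[0,0.07,-0.11],[-0.058,0,0],1],
    [[0,0.11,-0.18],[-0.087,0,0],1],
    [[0,0.15,-0.25],[-0.116,0,0],1],
    [[0,0.2,-0.32],[-0.145,0,0],1],
    [[0,0.24,-0.39],[-0.174,0,0],1],
    [[0,0.29,-0.46],[-0.203,0,0],1],
    [[0,0.328,-0.521],[-0.232,0,0],1],
    [[0,0.328,-0.521],[-0.2612,0.0008,0],1],
    [[0,0.328,-0.521],[-0.2612,0.0008,0],1],
    [[0.06,0.327,-0.521],[-0.2612,0.0008,0],1],
    [[0.12,0.327,-0.521],[-0.2612,0.0008,0],1],
    [[0.163,0.327,-0.521],[-0.2612,0.0008,0],1],
    [[0.163,0.327,-0.521],[-0.2612,0.0008,0],1],
    [[0.163,0.327,-0.521],[-0.2612,0.0008,0],0.4],
    [[0.163,0.327,-0.521],[-0.2612,0.0008,0],0.2],
    [[0.163,0.327,-0.521],[-0.2612,0.0008,0],0.1],
    [[0.163,0.327,-0.521],[-0.2612,0.0008,0],0.1],
    [[0.163,0.327,-0.521],[-0.2612,0.0008,0],0.1],
  ],
  newtons=20,
)

```text
time_s: 21.15
position: [0.6135, -0.0244, 0.1547]
tool_rot: [[-0.001, -0.07, 0.998], [0.002, 0.998, 0.07], [-1.0, 0.003, -0.001]]
force: [-1.2, -0.1, 3.9]
opening: 0.019
```

Run:
```python
from h import *
p=np.load("box.npy"); R=R_down(p[2])
for a in (.15,.3,.45,.6,.65): plan([box2w(p,[-.010,-.094*np.sin(a),.08+.094*np.cos(a)-.0185])[0]],[R])
```

```text
[0.001, -0.029, 0.001] [0.0, -0.0002, -0.0004] [ 0.6151 -0.039   0.1544]
t 21.15 p0 [ 0.6135 -0.0244  0.1547] F [-1.2 -0.1  3.9] open 0.019 q [ 11.  45. -23.  95.  24.  44.  71.]
[0.007, -0.057, 0.001] [0.0, -0.0002, -0.0004] [ 0.616  -0.0527  0.1513]
t 21.15 p0 [ 0.6135 -0.0244  0.1547] F [-1.2 -0.1  3.9] open 0.019 q [ 11.  45. -23.  95.  24.  44.  71.]
[0.017, -0.083, 0.001] [0.0, -0.0002, -0.0004] [ 0.617  -0.0658  0.1461]
t 21.15 p0 [ 0.6135 -0.0244  0.1547] F [-1.2 -0.1  3.9] open 0.019 q [ 11.  45. -23.  95.  24.  44.  71.]
[0.031, -0.108, 0.001] [0.0, -0.0002, -0.0004] [ 0.6178 -0.078   0.1391]
t 21.15 p0 [ 0.6135 -0.0244  0.1547] F [-1.2 -0.1  3.9] open 0.019 q [ 11.  45. -23.  95.  24.  44.  71.]
[0.037, -0.115, 0.001] [0.0, -0.0002, -0.0004] [ 0.6181 -0.0818  0.1363]
t 21.15 p0 [ 0.6135 -0.0244  0.1547] F [-1.2 -0.1  3.9] open 0.019 q [ 11.  45. -23.  95.  24.  44.  71.]
```

The lever stayed at centre: the bar's box y is within 1 mm of zero. Now I'll swing it fully right and press into the stop.

Emit:
drive_tool(
  rows=[
    [[0,-0.014,0],[0,0,0],0.1],
    [[0.001,-0.029,0],[0,0,0],0.1],
    [[0.003,-0.043,0],[0,0,0],0.1],
    [[0.007,-0.057,0],[0,0,0],0.1],
    [[0.012,-0.07,0],[0,0,0],0.1],
    [[0.017,-0.083,0],[0,0,0],0.1],
    [[0.023,-0.096,0],[0,0,0],0.1],
    [[0.03,-0.108,0],[0,0,0],0.1],
    [[0.033,-0.118,0],[0,0,0],0.1],
    [[0.033,-0.122,0],[0,0,0],0.1],
    [[0.033,-0.122,0],[0,0,0],0.1],
    [[0.033,-0.122,0],[0,0,0],0.1],
  ],
)

```text
time_s: 22.65
position: [0.6175, -0.0772, 0.1389]
tool_rot: [[-0.002, -0.075, 0.997], [0.012, 0.997, 0.075], [-1.0, 0.012, -0.001]]
force: [-4.3, 16.2, 12.4]
opening: 0.0193
```

The bar is at its predicted stop position (y −0.077 against −0.078) with 16 N pushing back. Releasing and retreating.

Emit:
drive_tool(
  rows=[
    [[0,0.004,0],[0,0,0],0.1],
    [[0,0.006,0],[0,0,0],0.5],
    [[0,0.006,0],[0,0,0],0.8],
    [[0,0.006,0],[0,0,0],1],
    [[0,0.006,0],[0,0,0],1],
    [[-0.06,0.006,0],[0,0,0],1],
    [[-0.14,0.006,0],[0,0,0],1],
    [[-0.22,0.006,0],[0,0,0],1],
    [[-0.26,0.006,-0.1],[0,0,0],1],
    [[-0.26,0.006,-0.2],[0,0,0],1],
    [[-0.26,0.1,-0.3],[0,0,0],1],
    [[-0.26,0.2,-0.36],[0,0,0],1],
    [[-0.26,0.3,-0.36],[0,0,0],1],
    [[-0.26,0.4,-0.36],[0,0,0],1],
    [[-0.26,0.4,-0.36],[0,0,0],1],
    [[-0.26,0.4,-0.36],[0,0,0],1],
  ],
)

```text
time_s: 24.65
position: [0.4241, 0.1005, 0.2683]
tool_rot: [[-0.003, -0.07, 0.998], [0.001, 0.998, 0.07], [-1.0, 0.002, -0.002]]
force: [-0.0, 0.5, 0.6]
opening: 0.0858
```

Run:
```python
from h import *
from cell import snapshot
s=snapshot("scene");t=snapshot("top");pickle.dump((t,s),open("k12.pkl","wb"))
a=cv2.resize(t["color"][140:350,165:505,::-1],(560,346),interpolation=cv2.INTER_CUBIC)
b=cv2.resize(s["color"][190:330,200:450,::-1],(420,236),interpolation=cv2.INTER_CUBIC)
c=cv2.resize(s["color"][205:320,270:400,::-1],(266,236),interpolation=cv2.INTER_CUBIC)
o=np.zeros((600,800,3),np.uint8); o[:346,:560]=a; o[355:591,:420]=b; o[355:591,430:696]=c
cv2.imwrite("pics/k12.png",cv2.convertScaleAbs(o,alpha=1.4))
```

```text
(no output)
```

View pics/k12.png

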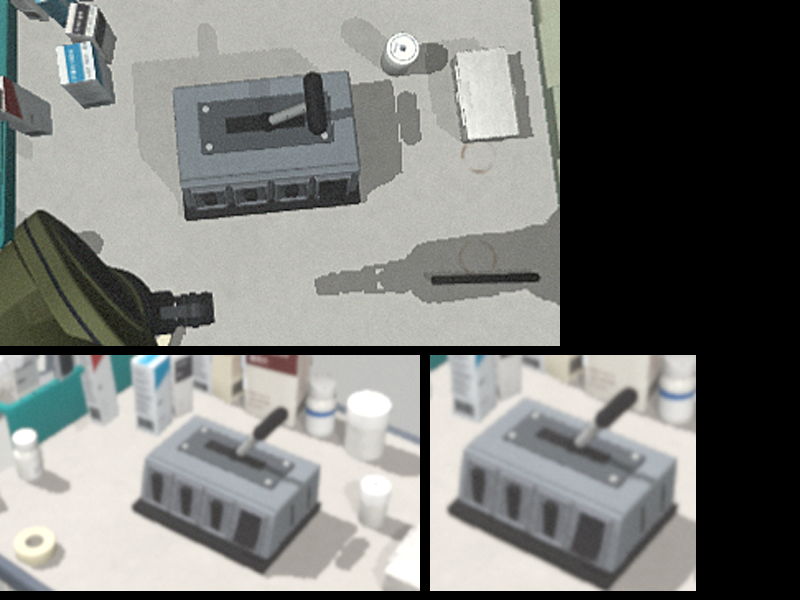

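The lever is fully right, with the bar centre at (315,103) in the top crop. The wide rocker is tipped and the three narrow ones are unchanged. The marker lies on the bench at (432–538, 278), and the bottle, tape and vial are standing as before. I'll do a numerical check of the lever, then hand in.

Run:
```python
from h import *
from cell import env,ticket
p=np.load("box.npy"); t,s=pickle.load(open("k12.pkl","rb"))
u=np.array([315,103])*340/560+[165,140]
for a in(.5,.55,.6): print(a,proj(t,box2w(p,[.01,-.094*np.sin(a),.08+.094*np.cos(a)]))[0]-u)
print(env.state()["time_s"]); print(ticket.job_done())
```

```text
0.5 [-5.2655192 -1.3026126]
0.55 [-3.00241283 -1.22707167]
0.6 [-0.8285157  -1.11903025]
24.75
the job is handed in; nothing more can be done
None
```

The changeover is done and handed in at 24.75 s of the 72 s allowed; the hand-in gives no verdict.

- **Lever to off:** I gripped the crossbar and swung the lever to upright. From both cameras it measured 0 ± 0.015 rad. It stayed there for about 16 s, within 1 mm, when I gripped it again.
- **Wide rocker:** while the lever was off, I pressed the upper half of the wide rocker (the rightmost unit) with the marker's end. A second press met a hard stop: about 7 N more force moved it only 0.1 mm. The camera was too coarse to prove the exact angle, so "fully over" rests on that force check plus the picture of the tipped rocker. The marker's tip was hidden from both cameras during the press, and the gripper stayed about 60 mm back along the marker.
- **Marker:** I put it down on the bench near where it started.
- **Lever to right:** I moved it into the right stop with about 16 N of reaction. The final top view fits about 0.6 rad.

In the final pictures the three narrow rockers are unchanged, the pill bottle, tape and vial look undisturbed, and the gripper is clear. No check failed or disagreed.

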